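# Open the tight jar in the bench vise

## Task

Slide the jar vise's loose jaw firmly up against the jar, so that the jar is squeezed between both V jaws, and let go of it. Then unscrew the jar's tight cap (anticlockwise from above) just until its thread lets go, lift it clear and finish while still holding it level, a few centimetres above the mouth of the jar. The jar itself stays upright on the vise, gripped by the jaws, and nothing else on the bench is disturbed.

Things in the scene. Friction and masses are not known exactly. Their poses are not given: they have to be found in the camera images.
- vise: Low jar vise, fixed to the bench: a plywood plate 120 (x) x 310 (y) x 12 mm thick with two wooden V jaws on it. Origin at bench level; the plate spans y -170 to +140 mm of this frame. Its y axis is the sliding direction: the fixed jaw stands at the +y end, the sliding jaw at the -y end. Position and yaw vary.
- fixed_jaw: The fixed wooden V jaw of the vise, 38 mm high, 100 mm wide. Origin: on the plate's top, at the axis of a jar seated in its V (vise x = 0, y = +45 mm); the V opens towards -y.
- jaw: The sliding wooden V jaw, 100 mm wide (x), 38 mm high. Origin: on the plate's top, at the axis of a jar seated in its V; axes as the vise's. Sliding along +y shuts it; shut on the jar its origin meets fixed_jaw's. 8 N of dry friction, stays where left. Pushed home with 15 to 20 N in all, it still squeezes the jar with 5 to 9 N when let go, enough to brace it.
- jaw_grip (a point): Top centre of the sliding jaw's upright wooden grip, 42 mm wide (x) and 16 mm thick (y), 101 mm above the bench, free for 51 mm below its top. It is 85 mm behind the jaw's origin (-y); around its foot the jaw's wood is 51 mm lower than this point. A jar in the jaw's V begins 54 mm ahead (+y).
- jar: Round glass jar, 62 mm diameter, 80 mm high to its mouth, 0.3 to 0.6 kg, standing loose on the vise plate between the jaws, 20 mm or more ahead of the open sliding jaw, which pushes it along into the fixed V. Origin: centre of its underside; z up. Smooth to z = 58 mm, then shoulder and threaded neck, which the cap hides.
- cap: Ribbed round aluminium cap, 62 mm diameter, 24 mm tall, 50 g; a slight bar across its top lies along its x axis. Origin: centre of its lower rim, 68 mm above the jar's underside when screwed on; z up. Clear of the mouth when raised 14 mm. Its x axis starts within 0.1 rad of the jar's, and it lets go when about 1.03 rad from it, anticlockwise from above.
- jar_mouth (a point): Centre of the jar's mouth, 80 mm above its underside. The neck has a three-lug quick thread: as the cap turns it climbs 1.5 mm, then a sprung seal in the mouth (15 N when tight, falling to 4 N) pops it up to 2 mm more. About 0.2 N m breaks it loose. The lugs meet a stop 0.6 rad past letting go. Before letting go the cap cannot be pulled off.
- spare_jar: Bystander: a second, closed jar of the same size (92 mm tall with its cap), outside the vise; origin under its centre.
- cutter: Bystander: steel ring cutter, 70 mm diameter, 35 mm high; origin under its centre.
- scraper: Bystander: bench scraper lying flat, 100 x 150 mm (x, y), 23 mm high; origin under the blade's centre.
- carton: Bystander: cream carton 70 x 70 mm, 210 mm tall; origin under its centre.
- deli_tub: Bystander: open translucent tub, 104 mm across, 130 mm tall; origin under its centre.
- deli_tub2: Bystander: open translucent tub, 104 mm across, 90 mm tall; origin under its centre.
- cheese_tub: Bystander: white lidded tub, 144 mm across, 122 mm tall; origin under its centre.
Things that resemble listed ones, but are neither listed nor needed, are in the scene too. Leave any pink look-alike of the cap alone. What is shaped like the jar but purple is not meant.

How it is judged:
By the outcome, as a careful person would: the job done as asked, in the order asked, and still so for the second after the job is handed in, while the arm keeps its last pose, push and grip.
It also fails if it takes over 48 s, if anything falls off the work surface, if the arm or the gripper's body presses on something with over 40 N, if the wrist force passes 120 N, or if a joint passes its speed limit or range.

## Robot

A 7-joint arm with a two-finger parallel gripper is mounted at the origin on the work surface. World frame = base frame: x ahead of the robot, y to its left, z up, the work surface at z = 0. Lengths are in m, angles in rad, forces in N, time in s.
With the tool pointing down it reaches from about 0.4 to 0.85 m from the base axis. Payload 10.4 kg.
Tool frame: the origin (TCP) lies at the very end of the fingers, on their centre line; the grasp point (between the pads) lies behind it (tcp_to_grasp is the z of the grasp point in the tool frame, in m); z points along the fingers, y is the line along which they close (so a half turn about z gives the same grasp; the last joint's range is limited). The gripper opens to 85 mm and grips with 20 to 120 N. Pads are 22 mm wide; open, the fingers measure 114 mm over their backs; the gripper's body (76 mm by 85 mm) begins 54 mm behind the grasp point. The pads swing forward as they close: fully open they stand 13 mm farther back than shut.
Start: joints at [1.154, 0.332, -0.065, 1.46, 0.022, 1.35, -0.088], TCP at [0.24, -0.577, 0.231] pointing down, gripper open.
Joint ranges: [-2.6, 2.6], [-0.5, 2.12], [-1.47, 1.34], [0.16, 2.42], [-1.27, 4.41], [0.06, 2.06], [-2.6, 2.6]. Speed limits (rad/s): [2.22, 2.22, 2.79, 2.79, 3.14, 3.14, 3.14].

## Interface

Orientations are given as a rotation vector (axis times angle).
In Python, from workcell import sense, grab_frame, job_done, tcp_to_grasp gives the robot as it stands.
- The arm moves only by the shell command python3 -m inch 'ROWS' [FORCE]. ROWS is JSON, a list of rows, each a list of 3 entries, a list of its own where there are three numbers: the shift along the world's x, y, z as a fraction of full scale, then the turn, a rotation vector about the world's x, y, z as a fraction of full scale, then the gripper's target within -1 to 1 (fully open at 1, half-way at 0, shut at -1). In form: [[[x, y, z], [ax, ay, az], claw], ...]. A call has 1 to 20 rows; each row is the pose to reach, as a shift and turn from the pose commanded when the call began; what a row does not reach only later rows make up. Full scale, the value 1, is 0.5 m for a shift and 1.5 rad for a turn. A row lasts 1/12 s, in which the tool goes at most 41.7 mm and 7.16 degrees, less where a joint would pass 70% of its speed; a pose out of reach is approached as far as the arm can. A call with a number of a shift or a turn outside -1 to 1 is refused whole. A call with a gripper value outside its range is refused whole. The fingers move at their own pace and stop on an object; FORCE is the grip in N (left out, the last holds). Time passes only in rows, so rows that repeat a pose let the fingers close. It gives the time, the measured TCP pose, the force, the opening and the grip force at its end, in the units of the state.
- sense(): the state, without advancing time (a new reading comes with each control period).
- grab_frame(name): name is "scene" or "top" or "wrist"; returns a dict with "pixels" (400x640x3 uint8, red, green, blue), "depth" (400x640 float32, m along the optical axis (not along the pixel's ray), 0 where there is no reading), "fovy" (degrees; the focal length in pixels is half the picture's height over the tangent of half this angle, whatever the lens; pixels are square), "cx", "cy" (the principal point, pixels), "R" (3x3) and "t" (3): a world point X has camera coordinates R X + t; the wrist camera has in their place "hand_eye" (4x4, takes a point from camera to tool coordinates, whose origin is the TCP and whose axes are the flange's). Camera axes: x right, y down, z forward; pixel columns grow to the right and rows downward; lengths in m; the calibration is good to about 2 mm. A picture is of the moment at which its call begins: read the wrist's pose just before it.
- job_done(): hands the job in; it is judged then, once.
The state is a dict: "time_s": time; "q": joint angles; "dq": joint speeds; "joint_efforts": joint torques, N m; "tcp_pos": TCP position; "orientation": TCP orientation; "contact_force": force on the tool from outside, world axes, zero at the start; "ft_torque": the same for the moment, N m; "gripper_width": finger opening in m; "grasp_force": force on a finger pad.
Only numpy, scipy, OpenCV 4.12 (cv2) and the standard library are available. Lean on these libraries where they do the work, as an engineer would, in place of code of your own. Each camera call takes 0.05 s, during which the arm holds its last target. There are 200 camera calls.

## Working session

There is one attempt and no reset: what is moved stays moved. The work goes in short steps, Python scripts to look and compute and a shell command to move; the robot and the scene stay as the last step left them, time stands still between calls to the robot, and variables do not carry over. Pictures are saved under pics/ and viewed, at most 10 in all, crops included, and the job is handed in when it is done.

```bash
mkdir -p pics; python3 - <<'E'
from workcell import *
import cv2,numpy as np
print(sense(), tcp_to_grasp)
for n in("scene","top"):
    f=grab_frame(n); cv2.imwrite(f"pics/{n}0.png",f["pixels"][:,:,::-1]); np.savez(f"{n}0.npz",**f)
    print(n,f["fovy"],f["cx"],f["cy"],f["R"],f["t"])
E
```

```text
{'time_s': 0.0, 'q': array([ 1.15435821,  0.33289117, -0.06470683,  1.46098732,  0.02162331,
        1.34992512, -0.08849782]), 'dq': array([ 1.94052489e-03, -1.05300627e-03, -2.00960461e-03, -3.64870212e-04,
       -4.00322682e-04,  5.49784047e-05,  8.79425580e-04]), 'joint_efforts': array([-5.73907491e-04, -6.25434494e+01,  4.89726558e-02, -3.91618502e+01,
        1.61136850e-02,  9.89917084e-03,  3.05651406e-05]), 'tcp_pos': array([ 0.23966882, -0.57678196,  0.23048196]), 'orientation': array([-3.07943132e+00, -6.14417556e-01,  6.07886407e-04]), 'contact_force': array([0.16302172, 0.06665615, 0.12667002]), 'ft_torque': array([-0.01868145, -0.00935935, -0.0219908 ]), 'grasp_force': 0.0, 'gripper_width': 0.08532582047329626} -0.0187
scene 57.80776699217094 325.29011964624556 200.38583153068836 [[ 0.75723388  0.65307173  0.00970361]
 [ 0.47445393 -0.53979549 -0.69535193]
 [-0.44887672  0.53114796 -0.71860388]] [-0.47976595 -0.25811892  1.33080677]
top 48.25156203126157 317.9361512466201 196.39140251766437 [[ 0.00806743 -0.99996156  0.00343333]
 [-0.98552358 -0.00853232 -0.16932358]
 [ 0.16934636 -0.00201762 -0.98555453]] [-9.82444339e-04  6.31852779e-01  1.20033255e+00]
```

View pics/scene0.png

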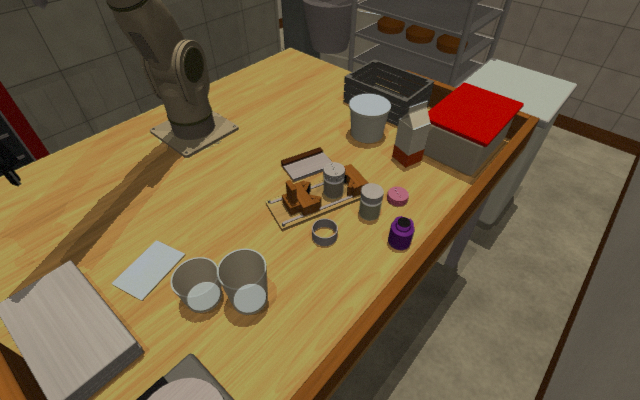

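View pics/top0.png

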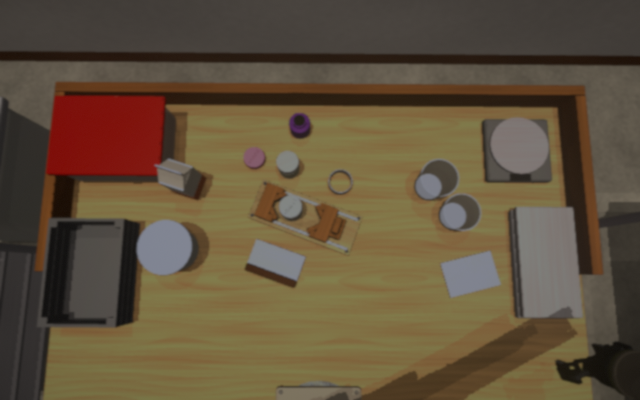

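Two things could be taken for the jar and cap: the one on the vise (top 290,207; scene 334,180) and the spare jar outside it (top 288,162; scene 371,200). There are also a pink cap (top 255,157; scene 398,197) and a purple jar (top 300,125; scene 401,233). I choose the jar on the vise between the jaws. The fixed jaw is at top 268,203 and the sliding jaw with its grip at 325,222.

```bash
cat > h.py <<'E'
import numpy as np,cv2
from workcell import *
def ray(f,u,v):
    F=200/np.tan(np.radians(f["fovy"])/2)
    d=f["R"].T@np.array([(u-f["cx"])/F,(v-f["cy"])/F,1]); o=-f["R"].T@f["t"]
    return o,d
def plane(f,u,v,z):
    o,d=ray(f,u,v); return o+d*(z-o[2])/d[2]
def cloud(f):
    F=200/np.tan(np.radians(f["fovy"])/2)
    v,u=np.mgrid[:400,:640]; z=f["depth"]
    P=np.stack([(u-f["cx"])/F*z,(v-f["cy"])/F*z,z],-1)
    return (P-f["t"])@f["R"]
E
python3 - <<'E'
from h import *
t=dict(np.load("top0.npz")); s=dict(np.load("scene0.npz"))
a=cv2.resize(t["pixels"][170:260,235:375],None,fx=5.5,fy=5.5,interpolation=cv2.INTER_CUBIC)[:,:,::-1]
cv2.imwrite("pics/crop_top.png",a)
b=cv2.resize(s["pixels"][140:240,255:395],None,fx=5.5,fy=5.5,interpolation=cv2.INTER_CUBIC)[:,:,::-1]
cv2.imwrite("pics/crop_scene.png",b)
P=cloud(t)
for n,(u,v) in dict(cap=(290,206),fix=(268,200),slide=(322,220),spare=(288,162),bench=(380,230),plate=(352,235)).items(): print(n,P[v,u])
P=cloud(s)
for n,(u,v) in dict(cap=(334,170),grip=(291,186),bench=(300,250)).items(): print(n,P[v,u])
E
```

```text
cap [0.59661025 0.07925732 0.1026582 ]
fix [0.62118045 0.14477325 0.04884899]
slide [ 0.56569449 -0.00759117  0.05023884]
spare [0.72077808 0.08770274 0.09211375]
bench [ 0.54428761 -0.17679374 -0.00365619]
plate [ 0.52773512 -0.09414804  0.01237577]
cap [0.60040763 0.07468685 0.10426194]
grip [ 0.55284234 -0.05039181  0.1012768 ]
bench [ 0.66359847 -0.13748277 -0.00089261]
```

View pics/crop_top.png

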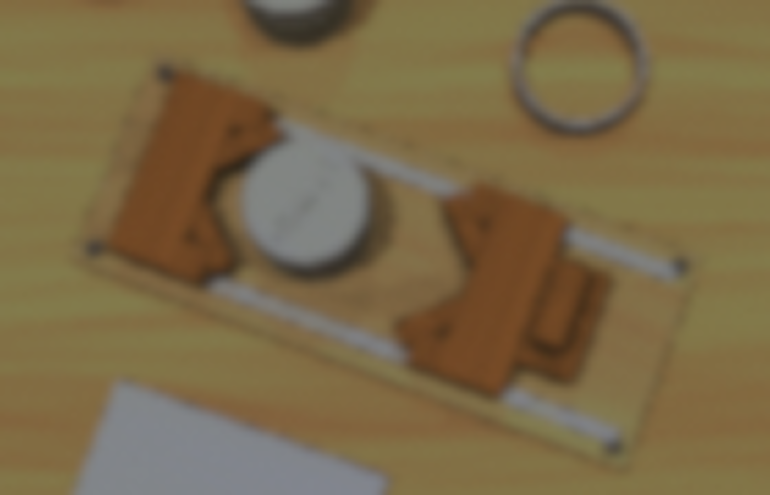

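View pics/crop_scene.png

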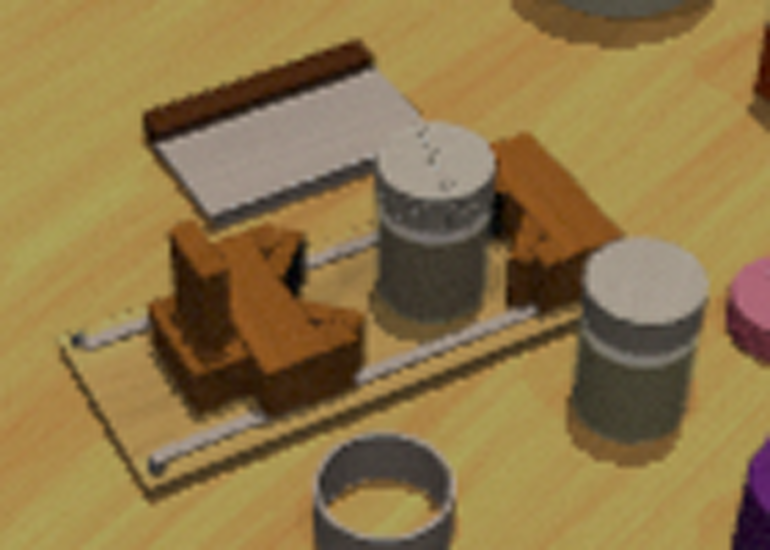

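The crops confirm the ribbed cap with a bar on the jar in the vise (crop_top 305,205; crop_scene 435,165). The grip top is at crop_top 560,300 and crop_scene 200,245. The rail screws are at crop_top (165,72), (95,247), (682,265) and (612,447).

```bash
python3 - <<'E'
from h import *
t=dict(np.load("top0.npz")); s=dict(np.load("scene0.npz"))
# plate corners/screws at z~0.016
S=[plane(t,235+x/5.5,170+y/5.5,0.016) for x,y in((165,72),(95,247),(682,265),(612,447))]
for p in S: print(p.round(4))
d=(S[0]-S[2]+S[1]-S[3])[:2]; yaw=np.arctan2(-d[0],d[1]); print("vise yaw",yaw, "len",np.linalg.norm(d)/2)
ey=np.array([-np.sin(yaw),np.cos(yaw)]); ex=np.array([ey[1],-ey[0]]); c=np.mean(S,0)[:2]; print("centre",c,"origin~",c+0.015*ey)
o=c+0.015*ey
for n,f in(("top",t),("scene",s)):
    P=cloud(f).reshape(-1,3); 
    l=(P[:,:2]-o); L=np.c_[l@ex,l@ey]
    m=(abs(L[:,0])<.05)&(L[:,1]<-.06)&(L[:,1]>-.19)&(P[:,2]>.092)&(P[:,2]<.11)
    print(n,"grip",m.sum(),P[m].mean(0),L[m].min(0),L[m].max(0))
    m=(abs(L[:,0])<.06)&(abs(L[:,1])<.14)&(P[:,2]>.099)&(P[:,2]<.115)&(L[:,1]>-.05)
    print(n,"cap",m.sum(),P[m].mean(0),np.median(P[m],0),(L[m].min(0)+L[m].max(0))/2,np.ptp(L[m],0))
    m=(abs(L[:,0])<.06)&(abs(L[:,1])<.2)&(P[:,2]>.044)&(P[:,2]<.056)
    q=L[m]; j=q[q[:,1]<-.0];k=q[q[:,1]>.0]
    print(" jaw",j.min(0),j.max(0)," fixed",k.min(0),k.max(0))
# top view: grip centre at plane .101, cap at .104
for (x,y),z in (((562,304),.101),((306,206),.104)):
    p=plane(t,235+x/5.5,170+y/5.5,z); print(p,(p[:2]-o)@ex,(p[:2]-o)@ey)
p=plane(s,255+205/5.5,140+248/5.5,.101);print(p,(p[:2]-o)@ex,(p[:2]-o)@ey)
p=plane(s,255+435/5.5,140+162/5.5,.104);print(p,(p[:2]-o)@ex,(p[:2]-o)@ey)
E
```

```text
[0.6763 0.1585 0.016 ]
[0.5827 0.1924 0.016 ]
[ 0.5759 -0.1142  0.016 ]
[ 0.4812 -0.0774  0.016 ]
vise yaw -0.35638695315790375 len 0.2894373613429123
centre [0.57901166 0.03982713] origin~ [0.58424502 0.05388459]
top grip 93 [ 0.54689108 -0.0446733   0.09915786] [-0.02084888 -0.11349343] [ 0.02064461 -0.09749844]
top cap 402 [0.59599263 0.08053325 0.10348343] [0.59622631 0.08065608 0.10344128] [0.00232555 0.02899403] [0.06219179 0.06057263]
 jaw [-0.04977384 -0.12442764] [ 5.02644689e-02 -7.56531210e-05]  fixed [-0.05017078  0.00178797] [0.0491116  0.12198484]
scene grip 80 [ 0.55019184 -0.04878714  0.09928989] [-0.02033196 -0.11529633] [ 0.02302231 -0.09962296]
scene cap 269 [0.59788817 0.07680841 0.10351703] [0.59829935 0.07684611 0.10347567] [0.00373885 0.02650598] [0.06292558 0.06108917]
 jaw [-0.04966053 -0.12660804] [ 0.05200273 -0.00165684]  fixed [-0.04799324  0.0002141 ] [0.0515786  0.12191755]
[ 0.54588247 -0.04766261  0.101     ] -0.000523124818132452 -0.10855065009552585
[0.59248044 0.07739511 0.104     ] -0.00048466454400147515 0.024906465769840107
[ 0.55270821 -0.04535284  0.101     ] 0.005067856413483912 -0.10400458479338344
[0.59891276 0.0768939  0.104     ] 0.005718345574942553 0.026680925686976404
```

```bash
python3 -m inch '[[[0.589,0.979,-0.06],[0,0,0.547],-1],[[0.589,0.979,-0.06],[0,0,0.547],-1],[[0.589,0.979,-0.06],[0,0,0.547],-1],[[0.589,0.979,-0.06],[0,0,0.547],-1],[[0.589,0.979,-0.06],[0,0,0.547],-1],[[0.589,0.979,-0.06],[0,0,0.547],-1],[[0.589,0.979,-0.06],[0,0,0.547],-1],[[0.589,0.979,-0.06],[0,0,0.547],-1],[[0.589,0.979,-0.06],[0,0,0.547],-1],[[0.589,0.979,-0.06],[0,0,0.547],-1],[[0.589,0.979,-0.06],[0,0,0.547],-1],[[0.589,0.979,-0.06],[0,0,0.547],-1],[[0.589,0.979,-0.06],[0,0,0.547],-1],[[0.589,0.979,-0.06],[0,0,0.547],-1],[[0.589,0.979,-0.06],[0,0,0.547],-1],[[0.589,0.979,-0.06],[0,0,0.547],-1],[[0.589,0.979,-0.06],[0,0,0.547],-1]]' 40
python3 - <<'E'
from h import *
s=sense();print(s); f=grab_frame("wrist"); np.savez("w1.npz",**f,pos=s["tcp_pos"],rv=s["orientation"]); cv2.imwrite("pics/w1.png",f["pixels"][:,:,::-1]); print(f["hand_eye"])
E
```

```text
time_s: 1.52
tcp_pos: [0.534, -0.0883, 0.2009]
orientation: [-2.58, -1.792, 0.001]
contact_force: [-0.2, -0.0, 0.2]
gripper_width: 0.0001
grasp_force: 0.0
{'time_s': 1.5167, 'q': array([ 0.57782762,  0.21503009, -0.5643083 ,  1.70093881,  0.12034983,
        1.2611158 , -0.36976567]), 'dq': array([ 0.01813371, -0.00989471,  0.01421338,  0.00325893, -0.00148691,
       -0.00164884, -0.00079715]), 'joint_efforts': array([-1.90124452e+00, -4.81909418e+01, -5.47003046e+00, -3.81274581e+01,
       -1.40114226e-01, -4.67272976e-02, -6.16353541e-02]), 'tcp_pos': array([ 0.5339684 , -0.08829497,  0.20094026]), 'orientation': array([-2.58016234e+00, -1.79176870e+00,  1.27084592e-03]), 'contact_force': array([-0.21315054, -0.02849672,  0.23983844]), 'ft_torque': array([-0.02953072,  0.07247315,  0.06991842]), 'grasp_force': 0.0, 'gripper_width': 7.064657219349207e-05}
[[ 2.78672523e-04 -9.61314222e-01 -2.75453969e-01  7.08812076e-02]
 [ 9.99999933e-01  3.33013098e-04 -1.50506899e-04 -2.18455031e-04]
 [ 2.36414202e-04 -2.75453909e-01  9.61314250e-01 -1.43405416e-01]
 [ 0.00000000e+00  0.00000000e+00  0.00000000e+00  1.00000000e+00]]
```

View pics/w1.png

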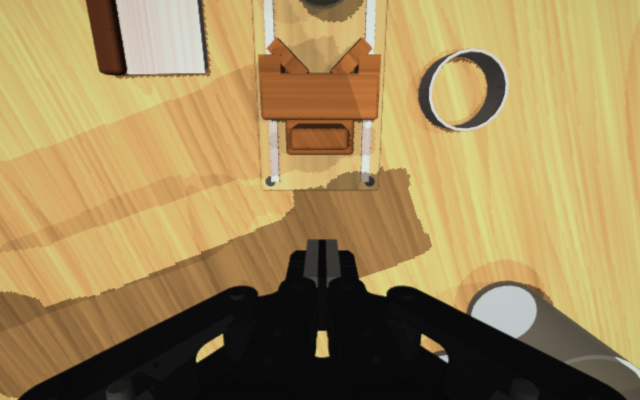

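The wrist view shows the jaw aligned with the tool. The grip top is at (319,137), the ring cutter at (463,90), and one tub sits low at right behind the gripper.

```bash
cat >> h.py <<'E'
from scipy.spatial.transform import Rotation as Ro
def wframe(f,pos,rv):
    H=f["hand_eye"]; Rt=Ro.from_rotvec(rv).as_matrix()
    Rc=Rt@H[:3,:3]; tc=Rt@H[:3,3]+pos
    f=dict(f); f["R"]=Rc.T; f["t"]=-Rc.T@tc; return f
E
python3 - <<'E'
from h import *
w=dict(np.load("w1.npz")); f=wframe(w,w["pos"],w["rv"])
o=np.array([.58424,.05388]); yaw=-.3564; ey=np.array([-np.sin(yaw),np.cos(yaw)]); ex=np.array([ey[1],-ey[0]])
L=lambda p:((p[:2]-o)@ex,(p[:2]-o)@ey,p[2])
for n,u,v,z in(("gripTL",290,127,.101),("gripBR",349,149,.101),("screw",270,181,.016),("screw",369,181,.016),("jawL",261,120,.05),("jawR",377,120,.05),("rail",269,55,.016),("rail",371,55,.016)): print(n,L(plane(f,u,v,z)))
P=cloud(f); print(L(P[137,319]),L(w["pos"]))
E
```

```text
gripTL (np.float64(-0.020376823179724553), np.float64(-0.09742868708001243), np.float64(0.101))
gripBR (np.float64(0.021871976899790247), np.float64(-0.1130369857068045), np.float64(0.101))
screw (np.float64(-0.049770056576571915), np.float64(-0.15666410583303145), np.float64(0.016000000000000014))
screw (np.float64(0.04941663916721497), np.float64(-0.15665674670822388), np.float64(0.016000000000000014))
jawL (np.float64(-0.04977803711451551), np.float64(-0.0952478626836485), np.float64(0.04999999999999999))
jawR (np.float64(0.0493155892287589), np.float64(-0.0952576141413172), np.float64(0.04999999999999999))
rail (np.float64(-0.04568441850381043), np.float64(-0.039580952498937526), np.float64(0.016000000000000014))
rail (np.float64(0.04670559701425083), np.float64(-0.039605406735343754), np.float64(0.016000000000000014))
(np.float64(0.0002129201613996443), np.float64(-0.10435444142124485), np.float64(0.10199317801273228)) (np.float64(0.002492754453285712), np.float64(-0.1507804444934984), np.float64(0.2009402564566679))
```

```bash
python3 -m inch '[[[0,0,-0.08],[0,0,0],-1],[[0,0,-0.16],[0,0,0],-1],[[0,0,-0.22],[0,0,0],-1],[[0,0,-0.266],[0,0,0],-1],[[0,0,-0.266],[0,0,0],-1],[[0.007,0.019,-0.266],[0,0,0],-1],[[0.014,0.037,-0.266],[0,0,0],-1],[[0.017,0.047,-0.266],[0,0,0],-1],[[0.021,0.056,-0.266],[0,0,0],-1],[[0.025,0.066,-0.266],[0,0,0],-1],[[0.028,0.075,-0.266],[0,0,0],-1],[[0.028,0.075,-0.266],[0,0,0],-1]]'
```

```text
time_s: 2.57
tcp_pos: [0.5496, -0.0503, 0.0703]
orientation: [2.577, 1.791, 0.002]
contact_force: [-1.7, -2.5, 2.6]
gripper_width: 0.0001
grasp_force: 1.5
```

```bash
python3 -m inch '[[[0.003,0.007,0],[0,0,0],-1],[[0.006,0.015,0],[0,0,0],-1],[[0.008,0.022,0],[0,0,0],-1],[[0.011,0.030,0],[0,0,0],-1],[[0.014,0.037,0],[0,0,0],-1],[[0.017,0.045,0],[0,0,0],-1],[[0.020,0.052,0],[0,0,0],-1],[[0.021,0.056,0],[0,0,0],-1],[[0.021,0.056,0],[0,0,0],-1]]'; python3 - <<'E'
from h import *
f=grab_frame("wrist");cv2.imwrite("pics/w2.png",f["pixels"][:,:,::-1])
E
```

```text
time_s: 3.32
tcp_pos: [0.5599, -0.0229, 0.0701]
orientation: [2.578, 1.79, 0.001]
contact_force: [-0.9, -5.6, 3.5]
gripper_width: -0.0001
grasp_force: 2.6
```

View pics/w2.png

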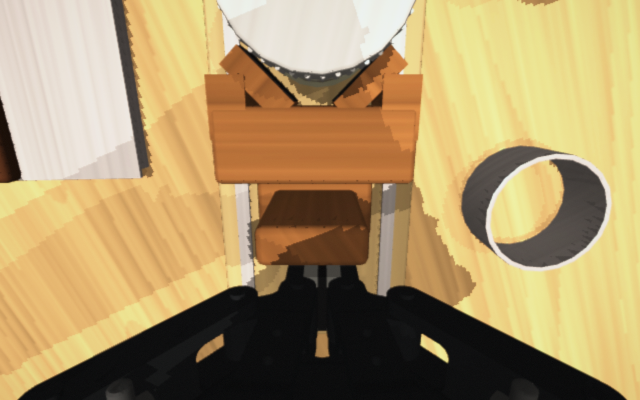

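The fingers are pushing on the grip (about 313,240). The jaw's V (250–390, 80) is nearly at the jar (315,30), so I keep going.

```bash
python3 -m inch '[[[0.002,0.005,0],[0,0,0],-1],[[0.004,0.010,0],[0,0,0],-1],[[0.006,0.015,0],[0,0,0],-1],[[0.008,0.020,0],[0,0,0],-1],[[0.0095,0.025,0],[0,0,0],-1],[[0.0105,0.028,0],[0,0,0],-1],[[0.0105,0.028,0],[0,0,0],-1]]'; for i in 1; do :; done; python3 -m inch '[[[0.0014,0.0037,0],[0,0,0],-1],[[0.0014,0.0037,0],[0,0,0],-1]]';
```

```text
time_s: 3.95
tcp_pos: [0.5647, -0.0101, 0.0701]
orientation: [2.579, 1.788, -0.001]
contact_force: [-4.1, -9.3, 4.7]
gripper_width: -0.0
grasp_force: 4.6
time_s: 4.12
tcp_pos: [0.5653, -0.0084, 0.0701]
orientation: [2.579, 1.788, -0.002]
contact_force: [-4.8, -8.8, 5.3]
gripper_width: 0.0001
grasp_force: 5.0
```

```bash
for r in 1; do :; done
python3 -m inch '[[[0.0014,0.0037,0],[0,0,0],-1],[[0.0014,0.0037,0],[0,0,0],-1]]'|sed -n 2,4p
python3 -m inch '[[[0.0014,0.0037,0],[0,0,0],-1],[[0.0014,0.0037,0],[0,0,0],-1]]'|sed -n 2,4p
```

```text
tcp_pos: [0.566, -0.0066, 0.0701]
orientation: [2.579, 1.788, -0.002]
contact_force: [-4.7, -9.5, 5.6]
tcp_pos: [0.5667, -0.0048, 0.07]
orientation: [2.579, 1.788, -0.002]
contact_force: [-4.6, -9.4, 6.0]
```

```bash
python3 -m inch '[[[0.0007,0.0019,0],[0,0,0],-1],[[0.0007,0.0019,0],[0,0,0],-1]]'|sed -n 2,4p
```

```text
tcp_pos: [0.567, -0.004, 0.0701]
orientation: [2.579, 1.788, -0.002]
contact_force: [-4.9, -8.3, 7.1]
```

```bash
python3 -m inch '[[[0.0007,0.0019,0],[0,0,0],-1],[[0.0007,0.0019,0],[0,0,0],-1]]'|sed -n 2,4p
```

```text
tcp_pos: [0.5673, -0.0031, 0.07]
orientation: [2.579, 1.788, -0.002]
contact_force: [-3.9, -9.6, 7.7]
```

```bash
python3 -m inch '[[[0.0007,0.0019,0],[0,0,0],-1],[[0.0007,0.0019,0],[0,0,0],-1]]'|sed -n 2,4p
```

```text
tcp_pos: [0.5677, -0.0021, 0.07]
orientation: [2.579, 1.788, -0.002]
contact_force: [-3.9, -10.5, 6.4]
```

```bash
python3 -m inch '[[[0.0007,0.0019,0],[0,0,0],-1],[[0.0007,0.0019,0],[0,0,0],-1]]'|sed -n 2,4p
```

```text
tcp_pos: [0.568, -0.0012, 0.0701]
orientation: [2.579, 1.788, -0.002]
contact_force: [-4.9, -9.4, 6.7]
```

```bash
python3 -m inch '[[[0.0007,0.0019,0],[0,0,0],-1],[[0.0007,0.0019,0],[0,0,0],-1]]'|sed -n 2,4p
```

```text
tcp_pos: [0.5681, -0.001, 0.07]
orientation: [2.579, 1.787, -0.004]
contact_force: [-6.7, -12.8, 8.2]
```

```bash
python3 -m inch '[[[0.0007,0.0019,0],[0,0,0],-1],[[0.0007,0.0019,0],[0,0,0],-1]]'|sed -n 2,4p
```

```text
tcp_pos: [0.5681, -0.001, 0.07]
orientation: [2.579, 1.786, -0.006]
contact_force: [-9.2, -15.0, 10.3]
```

```bash
python3 -m inch '[[[0.0007,0.0019,0],[0,0,0],-1],[[0.0007,0.0019,0],[0,0,0],-1]]'|sed -n 2,4p
```

```text
tcp_pos: [0.5681, -0.001, 0.07]
orientation: [2.58, 1.784, -0.008]
contact_force: [-12.0, -17.5, 13.5]
```

```bash
python3 - <<'E'
from h import *
f=grab_frame("top"); np.savez("top2.npz",**f)
a=f["pixels"][165:265,230:370][:,:,::-1]; g=grab_frame("scene"); np.savez("scene2.npz",**g); b=g["pixels"][130:230,265:405][:,:,::-1]
cv2.imwrite("pics/c3.png",cv2.resize(np.vstack([a,b]),None,fx=3,fy=3,interpolation=cv2.INTER_CUBIC))
E
```

```text
(no output)
```

View pics/c3.png

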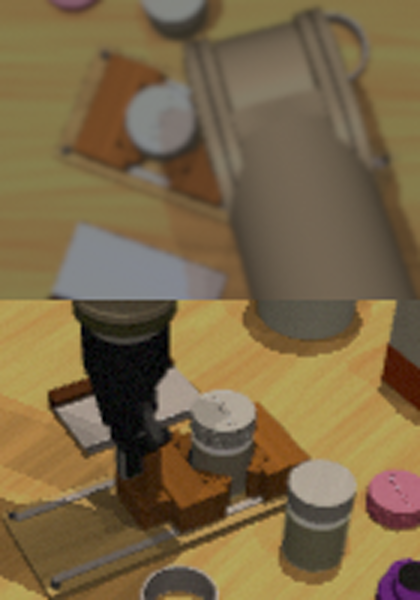

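The jaw is home: motion stopped with 20 N along the axis, and the views show the jar (c3 222,440) seated between both Vs. Now I back off, rise and look at the cap.

```bash
python3 -m inch '[[[-0.006,-0.016,0],[0,0,0],-1],[[-0.012,-0.032,0],[0,0,0],-1],[[-0.018,-0.047,0],[0,0,0],-1],[[-0.018,-0.047,0],[0,0,0],-1],[[-0.018,-0.047,0.08],[0,0,0],-1],[[-0.018,-0.047,0.16],[0,0,0],-1],[[-0.018,-0.047,0.24],[0,0,0],0],[[-0.018,-0.047,0.28],[0,0,0],1],[[0,0,0.28],[0,0,0],1],[[0.024,0.063,0.28],[0,0,0],1],[[0.024,0.063,0.28],[0,0,0],1],[[0.024,0.063,0.28],[0,0,0],1],[[0.024,0.063,0.28],[0,0,0],1]]'
python3 - <<'E'
from h import *
s=sense(); f=grab_frame("wrist"); print(s["tcp_pos"],s["orientation"],s["contact_force"],s["ft_torque"]); np.savez("w4.npz",**f,pos=s["tcp_pos"],rv=s["orientation"]); cv2.imwrite("pics/w4.png",f["pixels"][:,:,::-1])
E
```

```text
time_s: 6.8
tcp_pos: [0.5806, 0.0358, 0.2083]
orientation: [-2.579, -1.793, 0.0]
contact_force: [-0.7, -0.5, -1.2]
gripper_width: 0.0829
grasp_force: 0.0
[0.58056963 0.03579506 0.2082547 ] [-2.57930854e+00 -1.79335262e+00  9.01568944e-05] [-0.72776476 -0.45370891 -1.17546367] [-0.05477207 -0.02785657  0.00050916]
```

View pics/w4.png

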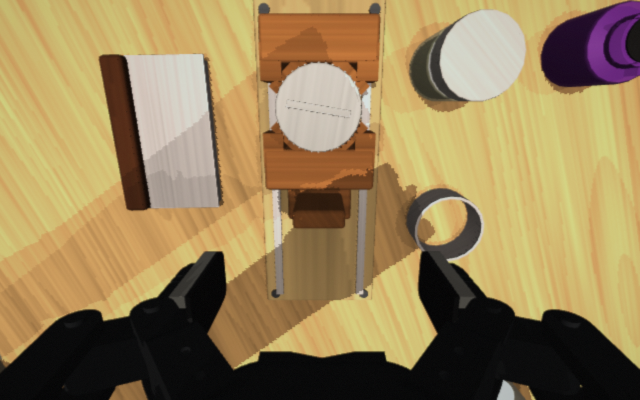

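The jar is seated between both Vs with the cap at (318,107). Its bar runs from (288,103) to (350,115).

```bash
python3 - <<'E'
from h import *
w=dict(np.load("w4.npz")); f=wframe(w,w["pos"],w["rv"])
P=cloud(f); m=(P[:,:,2]>.098)&(P[:,:,2]<.112); m[170:]=0; m[:,390:]=0; m[:,:250]=0
c,_=cv2.findContours(m.astype(np.uint8),cv2.RETR_EXTERNAL,cv2.CHAIN_APPROX_NONE); c=max(c,key=cv2.contourArea)
print(cv2.minEnclosingCircle(c), np.median(P[m],0),P[m].mean(0))
e=cv2.fitEllipse(c); print(e, plane(f,*e[0],.104))
p=plane(f,*e[0],.104); pos=w["pos"]; print("shift to cap/0.5:",(p-pos)/.5)
a=plane(f,288,103,.104);b=plane(f,350,115,.104); print("bar yaw",np.arctan2(*(b-a)[1::-1]))
E
```

```text
((318.0, 106.5), 45.500099182128906) [0.60122517 0.09993642 0.10503197] [0.60114399 0.09968204 0.10499878]
((317.9517517089844, 106.62403869628906), (85.6871566772461, 88.8426284790039), 178.8409881591797) [0.6012076  0.09992872 0.104     ]
shift to cap/0.5: [ 0.04127594  0.12826731 -0.2085094 ]
bar yaw -0.5405190860190191
```

```bash
python3 -m inch '[[[0.021,0.064,0],[0,0,0],1],[[0.0412,0.1283,0],[0,0,0],1],[[0.0412,0.1283,0],[0,0,0],1],[[0.0412,0.1283,-0.08],[0,0,0],1],[[0.0412,0.1283,-0.16],[0,0,0],1],[[0.0412,0.1283,-0.22],[0,0,0],1],[[0.0412,0.1283,-0.274],[0,0,0],1],[[0.0412,0.1283,-0.274],[0,0,0],1],[[0.0412,0.1283,-0.274],[0,0,0],1]]'
```

```text
time_s: 7.6
tcp_pos: [0.6006, 0.0987, 0.0708]
orientation: [-2.58, -1.791, 0.003]
contact_force: [-0.2, 0.4, 0.8]
gripper_width: 0.0855
grasp_force: 0.0
```

```bash
python3 -m inch '[[[0.001,0.002,0],[0,0,0],0.6],[[0.001,0.002,0],[0,0,0],0.3],[[0.001,0.002,0],[0,0,0],0.1],[[0.001,0.002,0],[0,0,0],-1],[[0.001,0.002,0],[0,0,0],-1],[[0.001,0.002,0],[0,0,0],-1],[[0.001,0.002,0],[0,0,0],-1],[[0.001,0.002,0],[0,0,0],-1],[[0.001,0.002,0],[0,0,0],-1]]' 45
```

```text
time_s: 8.35
tcp_pos: [0.6029, 0.1012, 0.074]
orientation: [2.579, 1.791, 0.005]
contact_force: [-3.5, 0.1, 7.6]
gripper_width: 0.0607
grasp_force: 46.9
```

```bash
python3 - <<'E'
from h import *
s=sense(); print(s["q"],s["ft_torque"],s["contact_force"]); f=grab_frame("wrist"); np.savez("w5.npz",**f,pos=s["tcp_pos"],rv=s["orientation"]); cv2.imwrite("pics/w5.png",f["pixels"][:,:,::-1])
E
```

```text
[ 0.22768628  0.50353094 -0.59968251  1.6476357   0.31394541  1.08472
 -0.81796548] [-0.04060482  0.62439596 -0.10816841] [-3.54283145  0.08496821  7.63310321]
```

View pics/w5.png

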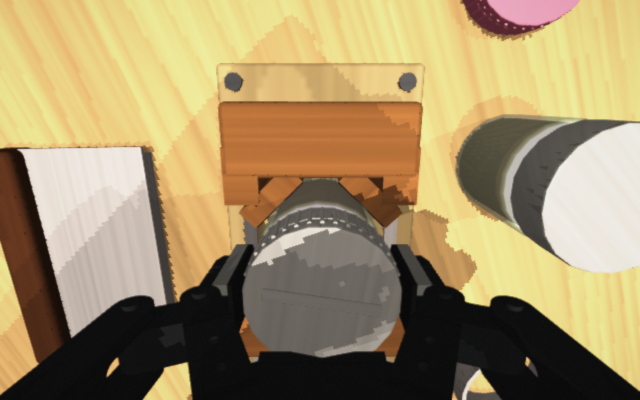

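The cap is gripped between the pads (245–400, 290). The arm was pushed 3 mm up, so I relieve that and then turn anticlockwise.

```bash
python3 -m inch '[[[0.002,0.002,0.004],[0,0,0.0],-1],[[0.003,0.003,0.006],[0,0,0.03],-1],[[0.003,0.003,0.006],[0,0,0.08],-1],[[0.003,0.003,0.006],[0,0,0.13],-1],[[0.003,0.003,0.006],[0,0,0.18],-1],[[0.003,0.003,0.007],[0,0,0.23],-1],[[0.003,0.003,0.007],[0,0,0.28],-1],[[0.003,0.003,0.007],[0,0,0.32],-1],[[0.003,0.003,0.007],[0,0,0.32],-1]]'
python3 -c "
from workcell import *
s=sense();print(s['ft_torque'],s['q'])"
```

```text
time_s: 9.15
tcp_pos: [0.6023, 0.1024, 0.0752]
orientation: [-2.074, -2.358, 0.002]
contact_force: [-6.3, -1.1, -1.0]
gripper_width: 0.0603
grasp_force: 52.6
[-0.01710021  1.09177881  0.16781883] [ 0.29128595  0.52984624 -0.69061472  1.63940164  0.36743997  1.10809099
 -0.37121872]
```

```bash
python3 -m inch '[[[-0.003,-0.001,0.0],[0,0,0.04],-1],[[-0.003,-0.001,0.001],[0,0,0.08],-1],[[-0.003,-0.001,0.001],[0,0,0.12],-1],[[-0.003,-0.001,0.001],[0,0,0.16],-1],[[-0.003,-0.001,0.001],[0,0,0.20],-1],[[-0.003,-0.001,0.002],[0,0,0.24],-1],[[-0.003,-0.001,0.002],[0,0,0.26],-1],[[-0.003,-0.001,0.002],[0,0,0.26],-1]]'
python3 -c "
from workcell import *
s=sense();print(s['ft_torque'],s['q'])"
```

```text
time_s: 9.82
tcp_pos: [0.6008, 0.1018, 0.076]
orientation: [-1.581, -2.713, 0.002]
contact_force: [-3.9, -0.3, -3.1]
gripper_width: 0.0603
grasp_force: 52.5
[0.15085877 0.88984116 0.03998145] [ 0.34558124  0.54941328 -0.76493223  1.64033967  0.41227475  1.12236383
 -0.01292958]
```

```bash
python3 -m inch '[[[0,0,0],[0,0,0.04],-1],[[0,0,0],[0,0,0.04],-1]]'|sed -n 2,4p
```

```text
tcp_pos: [0.6007, 0.1016, 0.0761]
orientation: [-1.497, -2.76, 0.002]
contact_force: [-5.8, -1.1, -1.9]
```

```bash
python3 -m inch '[[[0,0,0],[0,0,0.04],-1],[[0,0,0],[0,0,0.04],-1]]'|sed -n 2,4p
```

```text
tcp_pos: [0.6006, 0.1015, 0.0763]
orientation: [-1.414, -2.804, 0.003]
contact_force: [-7.6, -0.9, 1.4]
```

```bash
python3 -m inch '[[[0,0,0],[0,0,0.04],-1],[[0,0,0],[0,0,0.04],-1]]'|sed -n 2,4p
```

```text
tcp_pos: [0.6007, 0.1013, 0.0765]
orientation: [-1.329, -2.845, 0.003]
contact_force: [-8.3, -2.5, 4.2]
```

```bash
python3 -m inch '[[[-0.003,-0.001,0],[0,0,0.04],-1],[[-0.003,-0.001,0],[0,0,0.04],-1]]'|sed -n 2,4p
```

```text
tcp_pos: [0.6003, 0.1012, 0.0771]
orientation: [1.244, 2.884, -0.0]
contact_force: [-4.1, -0.2, 5.2]
```

```bash
python3 -m inch '[[[0,0,0.004],[0,0,0],-1],[[0,0,0.004],[0,0,0],-1]]'|sed -n 2,4p
```

```text
tcp_pos: [0.6003, 0.1011, 0.0784]
orientation: [1.251, 2.881, -0.0]
contact_force: [-3.5, -0.4, 1.0]
```

```bash
python3 -m inch '[[[0,0,0.004],[0,0,0],-1],[[0,0,0.004],[0,0,0],-1]]'|sed -n 2,4p
```

```text
tcp_pos: [0.6003, 0.1011, 0.0801]
orientation: [1.25, 2.882, 0.0]
contact_force: [-3.7, -0.3, -0.4]
```

```bash
python3 -m inch '[[[0,0,0.004],[0,0,0],-1],[[0,0,0.004],[0,0,0],-1]]'|sed -n 2,4p
```

```text
tcp_pos: [0.6005, 0.1012, 0.0822]
orientation: [1.249, 2.882, 0.001]
contact_force: [-2.1, -0.3, -0.6]
```

```bash
python3 -m inch '[[[0,0,0.01],[0,0,0],-1],[[0,0,0.02],[0,0,0],-1],[[0,0,0.03],[0,0,0],-1],[[0,0,0.045],[0,0,0],-1],[[0,0,0.06],[0,0,0],-1],[[0,0,0.074],[0,0,0],-1],[[0,0,0.074],[0,0,0],-1],[[0,0,0.074],[0,0,0],-1],[[0,0,0.074],[0,0,0],-1]]'
python3 - <<'E'
from h import *
f=grab_frame("scene"); P=cloud(f)
cv2.imwrite("pics/s9.png",cv2.resize(f["pixels"][120:240,260:420][:,:,::-1],None,fx=4.5,fy=4.5,interpolation=cv2.INTER_CUBIC))
E
```

```text
time_s: 11.73
tcp_pos: [0.6001, 0.101, 0.1187]
orientation: [-1.249, -2.883, 0.0]
contact_force: [0.2, 0.2, -1.2]
gripper_width: 0.0602
grasp_force: 52.8
```

View pics/s9.png

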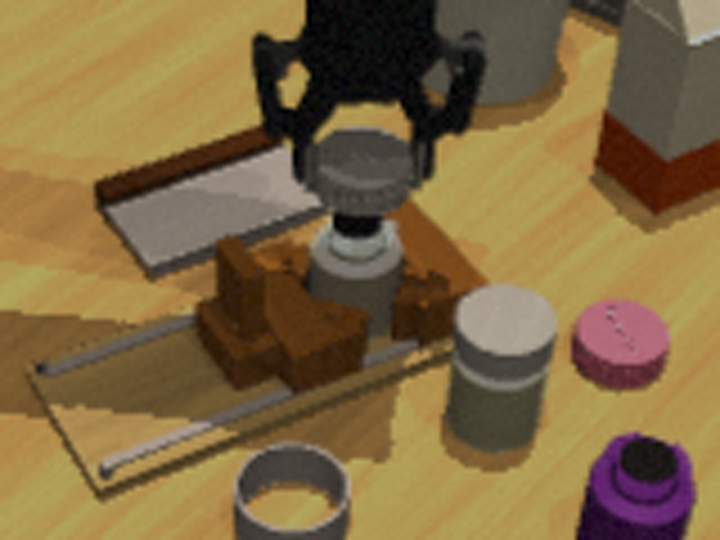

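The cap is off and level in the gripper (362,170), above the open neck (358,230). The jar stands upright between the jaws (355,280), and nothing else has moved.

```bash
python3 -c "
from workcell import *
print(job_done())"
```

```text
the job is handed in; nothing more can be done
None
```

The job is handed in after about 12 s of robot time: I pushed the sliding jaw home with about 20 N and let go, turned the cap about 1.1 rad until it came free, and ended holding it level about 3 cm above the jar's mouth, with the jar upright in the jaws and nothing else visibly moved in the last picture.

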